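# Set the length stop on the cutting rail

### The arm

A 7-joint arm with a two-finger parallel gripper is mounted at the origin on the work surface. World frame = base frame: x ahead of the robot, y to its left, z up, the work surface at z = 0. Lengths are in m, angles in degrees, forces in N, time in s.
With the tool pointing down it reaches from about 0.425 to 0.875 m from the base axis. Payload 8.4 kg.
Tool frame: the origin (TCP) lies midway between the tips of the shut fingers; the grasp point (between the pads) lies 19 mm behind it; x points along the fingers, y is the direction in which the jaws open and shut, and the axes are right-handed (so a half turn about x gives the same grasp; the last joint's range is limited). The gripper opens to 85 mm and grips with 20 to 120 N. Pads are 22 mm wide; open, the fingers measure 114 mm over their backs; the gripper's body (76 mm by 85 mm) begins 54 mm behind the grasp point. The pads swing forward as they close: fully open they stand 13 mm farther back than shut.
Start: joints at [59.92, 19.091, 2.286, 83.961, -0.768, 76.965, -3.352], TCP at [0.268, -0.592, 0.199] pointing down, gripper open.
Joint ranges: [-147.57, 147.57], [-21.85, 119.76], [-74.77, 79.35], [14.55, 137.4], [-85.83, 265.84], [4.83, 119.75], [-152.11, 152.11]. Speed limits (degrees/s): [127.2, 127.2, 159.86, 159.86, 180, 180, 180].

### API

Orientations are given as [roll, pitch, yaw] about the fixed x, y, z axes, in that order (R = Rz(yaw) Ry(pitch) Rx(roll)).
In Python, from cell import arm gives the robot as it stands.
- The arm moves only by the tool apply_moves, never from a script. Its argument "rows" is a list that holds one entry, the list of rows, each a list of 7 numbers: the shift along the tool's x, y, z as a fraction of full scale, then the turn, a rotation vector about the tool's x, y, z as a fraction of full scale, then the closure, from 0 (fully open) to 1 (shut). A call has exactly 8 rows; each row is the pose to reach, as a shift and turn from the pose measured when the call began, along the tool's axes at that moment; what a row does not reach only later rows make up. Full scale, the value 1, is 25 cm for a shift and pi/4 rad for a turn. A row lasts 1/10 s, in which the tool goes at most 50 mm and 8.59 degrees, less where a joint would pass 70% of its speed; a pose out of reach is approached as far as the arm can. A call with a number of a shift or a turn outside -1 to 1 is refused whole. A call with a gripper value outside its range is refused whole. The fingers move at their own pace and stop on an object; "newtons" is the grip in N (left out, the last holds). Time passes only in rows, so rows that repeat a pose let the fingers close, or fill a call up. It gives the time, the measured TCP pose, the force and the opening at its end, in the units of the state.
- arm.get_state(): the state, without advancing time (a new reading comes with each control period).
- arm.get_image(name): name is "scene" or "top" or "wrist"; returns the picture (420x560x3 uint8, blue, green, red); there is no depth.
- arm.camera_model(name): a dict with "mtx" (3x3 intrinsics, pixels), "T" (4x4, takes a point from camera to world coordinates). Camera axes: x right, y up, looking along -z (the intrinsics and any distortion apply to the point x, -y, -z); pixel columns grow to the right and rows downward; lengths in m; the calibration is good to about 2 mm. The wrist camera is an equidistant fisheye: a pixel r from the principal point sees the ray r / f radians off the axis. A picture is of the moment at which its call begins: read the wrist's pose just before it. camera_model takes no time and is no camera call; for the wrist camera it gives the pose at the moment of the call.
- arm.hand_in(): hands the job in, once; it reports no verdict.
The state is a dict: "time": time; "joint_positions": joint angles; "qvel": joint speeds; "effort": joint torques, N m; "tcp_pos": TCP position; "tcp_rot": TCP orientation; "wrist_force": force on the tool from outside, world axes, zero at the start; "wrist_torque": the same for the moment, N m; "gripper_width": finger opening in m.
Only numpy, scipy, OpenCV 4.12 (cv2) and the standard library are available. Lean on these libraries where they do the work, as an engineer would, in place of code of your own. Each camera call takes 0.05 s, during which the arm holds its last target. There are 200 camera calls.

### The job

Reset the length stop of the cutting rail: press down the ribbed thumb pad in the middle of the carriage to free its brake and, keeping it pressed, push the carriage along the rail gently up to the preset stop with the wing screw (not the one with the round screw). Then let go, so that the brake holds it there against the stop. Do not drag the carriage with its brake on, and leave the things lying about undisturbed.

Things in the scene. Friction and masses are not known exactly. Their poses are not given: they have to be found in the camera images.
- station: Cutting station fixed on the bench: plywood base 145 x 760 x 18 mm carrying a slotted aluminium fence rail, 40 x 40 mm in section and 570 mm long, its top 58 mm above the bench; a beech mitre box with a back saw (up to 125 mm high) stands on the base from 310 mm along +y. Origin on the bench under the middle of the rail; its y axis runs along the rail, its x axis across it (away from the robot), z up. It does not move.
- carriage (a joint): Position in m of the stop carriage along the rail, along the station's +y; 0 is the middle of the rail. When its brake is free about 2 N move it; with the brake on it holds against about 30 N.
- carriage_mid (a point): Middle of the stop carriage, at the level of the rail's top (58 mm above the bench); axes as the station's. The carriage is a grey housing 90 mm long along the rail, 56 mm across: two end cheeks 20 mm long whose tops stand 30 mm above this point, and between them a well 50 mm long, open to both sides across the rail, with the thumb pad in it. A steel plate reaches from it 85 mm to the robot's side (-x), below the level of its top.
- pad_top (a point): Middle of the top of the ribbed black thumb pad, 40 mm across the rail x 47 mm along it, 22 mm above the rail's top when up (80 mm above the bench), 8 mm below the tops of the cheeks beside it.
- brake (a joint): How far the thumb pad is pressed down, in m: 0 up (brake on), 0.008 fully down. The spring takes about 8 N to begin and 12 N fully down; the brake is free from about 1 mm on, and it comes on again when the pad is let up.
- wing_stop: The preset stop with the wing screw, clamped on the rail: a steel block 30 mm long along the rail, 46 mm across, 22 mm high, with a dark screw on top with two wings that spread 63 mm across the rail, 46 mm high in all. Origin in the middle of its underside, at the rail's top, on the rail's centre line; axes as the station's. It stands to either side of the carriage. With the carriage against it, carriage_mid is 60 mm from this origin.
- round_stop: The other preset stop, the same block with a round knurled screw, 32 mm in diameter and 41 mm high in all; it stands to the other side of the carriage. Origin in the middle of its underside; axes as the station's.
- glue: Loose glue bottle, 56 mm in diameter, 150 mm high, standing behind the rail; origin at the middle of its base. Leave it.
- screw_jar: Loose screw jar, 64 mm in diameter, 75 mm high, standing behind the rail; origin at the middle of its base. Leave it.
- screwdriver: Loose screwdriver lying behind the rail along its own x. Leave it.
- offcut: Loose pine offcut 44 x 260 x 22 mm lying behind the rail; origin at the middle of its underside. Leave it.

How it is judged:
By the outcome, as a careful person would: the job done as asked, in the order asked, and still so for the second after the job is handed in, with the robot touching nothing.
It also fails if it takes over 38 s, if anything falls off the work surface, if the arm or the gripper's body presses on something with over 40 N, if the wrist force passes 120 N, or if a joint passes its speed limit or range.

## Working session

There is one attempt and no reset: what is moved stays moved. The work goes in short steps, Python scripts to look and compute and a tool call to move; the robot and the scene stay as the last step left them, time stands still between calls to the robot, and variables do not carry over. Pictures are saved under pics/ and viewed, about 8 in all and at most 12, crops included, and the job is handed in when it is done.

Besides the shell and the picture viewer there is one more tool, called after ">>>" as a command line: name --argument value ..., lists and objects as JSON in quotes. apply_moves: Moves the arm, as the interface text tells. Shift numbers are shares of 25 cm and turn numbers shares of pi/4 rad, none past 1 either way. Its arguments: {"type":"object","properties":{"rows":{"type":"array"},"newtons":{"type":"number"}},"required":["rows"]}

```bash
mkdir -p pics
python3 - <<'E'
from cell import arm
import cv2
for n in("scene","top"):
    cv2.imwrite(f"pics/{n}0.png",arm.get_image(n)); m=arm.camera_model(n); print(n,m)
print(arm.get_state())
E
```

```text
scene {'mtx': array([[456.15370796,   0.        , 278.32426126],
       [  0.        , 456.15370796, 209.61523644],
       [  0.        ,   0.        ,   1.        ]]), 'T': array([[ 0.09290111, -0.80547407,  0.58530412,  1.15053702],
       [ 0.99559946,  0.06789131, -0.0645948 , -0.08610664],
       [ 0.01229237,  0.58872939,  0.80823672,  0.79793851],
       [ 0.        ,  0.        ,  0.        ,  1.        ]])}
top {'mtx': array([[455.28653308,   0.        , 278.20882841],
       [  0.        , 455.28653308, 205.15641098],
       [  0.        ,   0.        ,   1.        ]]), 'T': array([[ 0.00898415,  0.98082337, -0.19469155,  0.42627719],
       [-0.99994652,  0.00980962,  0.00327613, -0.0105929 ],
       [ 0.00512316,  0.19465171,  0.98085904,  1.08759505],
       [ 0.        ,  0.        ,  0.        ,  1.        ]])}
{'time': 0.1, 'joint_positions': array([59.92140323, 19.12670035,  2.2824327 , 84.00468222, -0.76701559,
       76.96621529, -3.3531195 ]), 'qvel': array([ 0.0152792 , -0.0761376 ,  0.10663876, -0.09072851,  0.06986522,
        0.1343737 , -0.01478184]), 'effort': array([ 5.27814162e-03, -6.60003448e+01,  1.37161441e+00, -4.06473219e+01,
        1.73875265e-02,  8.96809244e-03,  5.36375978e-05]), 'tcp_pos': array([ 0.26826955, -0.59156021,  0.19853231]), 'tcp_rot': array([-86.17623814,  89.91760899, 118.21861633]), 'wrist_force': array([-0.41588058,  0.69586148,  1.19532408]), 'wrist_torque': array([ 0.00159668, -0.01398155, -0.02983082]), 'gripper_width': 0.08531076941234197}
```

View pics/top0.png

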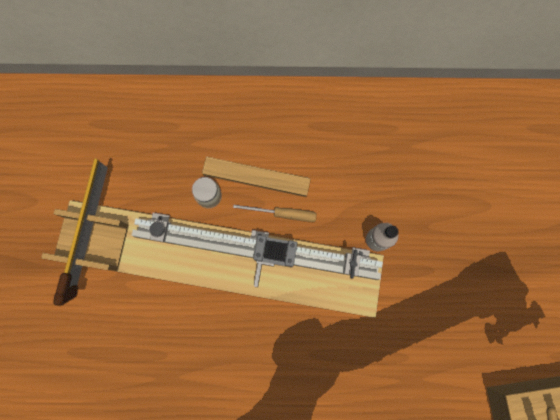

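View pics/scene0.png

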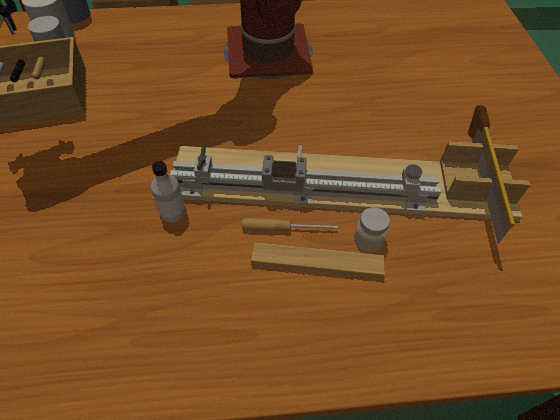

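Top view: the carriage is at about (274,249). The wing-screw stop is at about (354,262), on the −y side, and the round stop at (158,228), on the +y side. I'll enlarge this to measure.

Run:
```python
import cv2
a=cv2.imread("pics/top0.png")[215:300,230:390]
cv2.imwrite("pics/topc.png",cv2.resize(a,None,fx=5,fy=5,interpolation=cv2.INTER_CUBIC))
a=cv2.imread("pics/scene0.png")[140:215,165:325]
cv2.imwrite("pics/scenec.png",cv2.resize(a,None,fx=5,fy=5,interpolation=cv2.INTER_CUBIC))
```

```text
(no output)
```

View pics/topc.png

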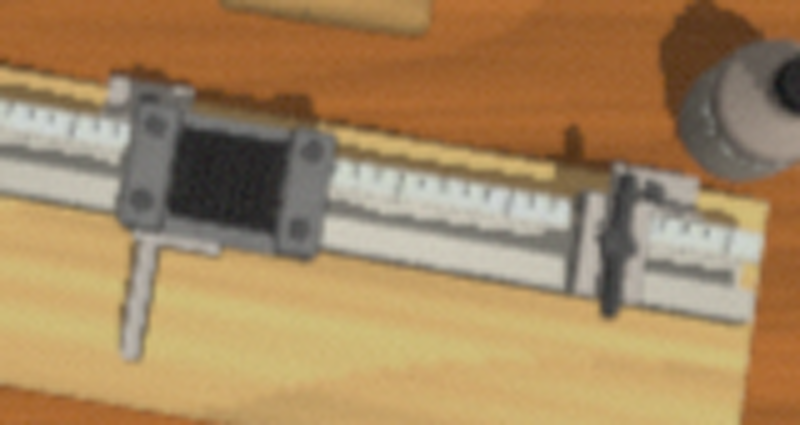

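View pics/scenec.png

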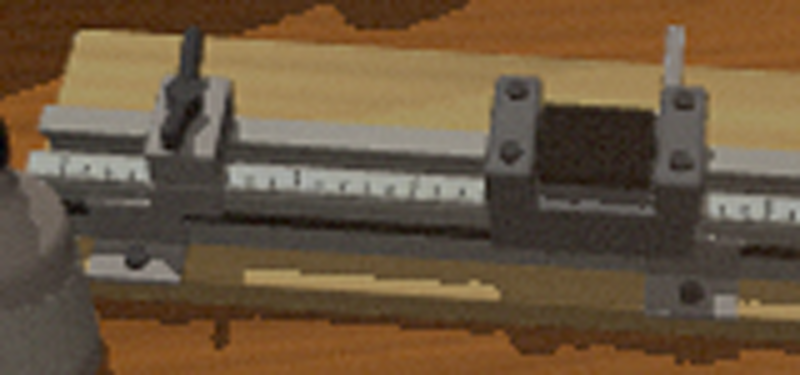

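Top crop: the cheek screws are at (155,123), (141,200), (312,150) and (298,230), the pad centre at (229,178) and the wing screw at (615,243). Scene crop: the cheek screws are at (517,90), (511,152), (684,100) and (681,160), and the block top centre is at (190,116).

```bash
cat > h.py <<'E'
import numpy as np
from cell import arm
def ray(n,u,v):
    m=arm.camera_model(n);K,T=m["mtx"],m["T"]
    d=T[:3,:3]@np.array([(u-K[0,2])/K[0,0],-(v-K[1,2])/K[1,1],-1]);return T[:3,3],d
def at(n,u,v,z):
    o,d=ray(n,u,v);return (o+d*(z-o[2])/d[2])
E
python3 - <<'E'
from h import *
np.set_printoptions(precision=4,suppress=True)
t=lambda x,y,z:at("top",230+x/5,215+y/5,z)
s=lambda x,y,z:at("scene",165+x/5,140+y/5,z)
print("car top",np.mean([t(*p,.088) for p in[(155,123),(141,200),(312,150),(298,230)]],0))
print("car scn",np.mean([s(*p,.088) for p in[(517,90),(511,152),(684,100),(681,160)]],0))
print("carcorners",[t(*p,.088) for p in[(133,87),(334,135),(318,257),(117,222)]])
print("pad",t(229,178,.08),s(597,147,.08))
print("wing blk top",t(612,248,.08),"scn",s(190,116,.08)); print("wing",t(622,170,.1),t(608,315,.1),s(192,30,.1),s(172,145,.1))
a,b=t(0,190,.058),t(750,322,.058);print("rail",a,b,np.degrees(np.arctan2(*(a-b)[[0,1]])))
a,b=at("top",157.5,228.5,.095),t(615,243,.1);print("round-wing",a,b,np.degrees(np.arctan2(*(a-b)[[0,1]])))
E
```

```text
car top [ 0.524  -0.0084  0.088 ]
car scn [ 0.5236 -0.0057  0.088 ]
carcorners [array([0.5628, 0.0333, 0.088 ]), array([ 0.5423, -0.0556,  0.088 ]), array([ 0.4889, -0.0487,  0.088 ]), array([0.5033, 0.0392, 0.088 ])]
pad [ 0.5237 -0.0096  0.08  ] [ 0.5286 -0.0065  0.08  ]
wing blk top [ 0.4945 -0.1785  0.08  ] scn [ 0.4974 -0.175   0.08  ]
wing [ 0.5269 -0.1802  0.1   ] [ 0.4646 -0.1728  0.1   ] [ 0.4672 -0.1719  0.1   ] [ 0.5307 -0.1797  0.1   ]
rail [0.5195 0.0938 0.058 ] [ 0.4637 -0.2431  0.058 ] 9.39792951665214
round-wing [0.5684 0.2508 0.095 ] [ 0.4953 -0.1765  0.1   ] 9.698699835380515
```

```bash
cat >> h.py <<'E'
from scipy.spatial.transform import Rotation as Ro
def go(p,yaw=None):
    s=arm.get_state();R=Ro.from_euler("xyz",s["tcp_rot"],degrees=True)
    sh=R.inv().apply(np.array(p)-s["tcp_pos"])/.25
    tr=np.zeros(3)
    if yaw is not None: # tool down, jaws at angle yaw (world)
        G=Ro.from_euler("xyz",[0,90,yaw-90],degrees=True)
        tr=(R.inv()*G).as_rotvec()/(np.pi/4)
    print("t",s["time"],"tcp",s["tcp_pos"].round(4),"F",s["wrist_force"].round(1),"w",round(s["gripper_width"],4),"shift",sh.round(3),"turn",tr.round(3))
E
python3 - <<'E'
from h import *
print(at("scene",172,214,0),at("top",390,232,.15))
go([.524,-.0075,.2],-9.6)
go([.39,-.30,.2],-9.6)
E
```

```text
[ 0.56513046 -0.25035298  0.        ] [ 0.55784088 -0.24651686  0.15      ]
t 0.1 tcp [ 0.2683 -0.5916  0.1985] F [-0.4  0.7  1.2] w 0.0853 shift [-0.004 -1.705 -1.897] turn [-1.245e+00 -1.000e-03  2.000e-03]
t 0.1 tcp [ 0.2683 -0.5916  0.1985] F [-0.4  0.7  1.2] w 0.0853 shift [-0.005 -0.861 -0.925] turn [-1.245e+00 -1.000e-03  2.000e-03]
```

>>> apply_moves --rows '[[[0,-0.1,-0.11,-0.08,0,0,1],[0,-0.21,-0.23,-0.16,0,0,1],[0,-0.32,-0.34,-0.24,0,0,1],[0,-0.43,-0.46,-0.32,0,0,1],[0,-0.54,-0.57,-0.4,0,0,1],[0,-0.65,-0.69,-0.48,0,0,1],[0,-0.76,-0.81,-0.56,0,0,1],[0,-0.86,-0.92,-0.62,0,0,1]]]' --newtons 30

```text
time: 0.9
tcp_pos: [0.3893, -0.2988, 0.1986]
tcp_rot: [-107.8, 89.9, 124.7]
wrist_force: [0.6, 0.1, 0.1]
gripper_width: 0.0001
```

```bash
python3 -c "
from h import *
go([.524,-.0075,.16],-9.6)"
```

```text
t 0.9 tcp [ 0.3893 -0.2988  0.1986] F [0.6 0.1 0.1] w 0.0001 shift [ 0.156 -0.282 -1.252] turn [-0.621 -0.001  0.002]
```

>>> apply_moves --rows '[[[0,-0.03,-0.12,-0.08,0,0,1],[0,-0.06,-0.25,-0.16,0,0,1],[0,-0.08,-0.37,-0.24,0,0,1],[0,-0.11,-0.5,-0.32,0,0,1],[0,-0.14,-0.62,-0.4,0,0,1],[0,-0.17,-0.75,-0.48,0,0,1],[0,-0.2,-0.87,-0.56,0,0,1],[0,-0.23,-1,-0.62,0,0,1]]]'

```text
time: 1.7
tcp_pos: [0.496, -0.0644, 0.1987]
tcp_rot: [-122.2, 89.9, 138.3]
wrist_force: [0.3, -0.2, 0.7]
gripper_width: 0.0002
```

```bash
python3 -c "
from h import *
go([.524,-.0075,.115],-9.6)"
```

```text
t 1.7 tcp [ 0.496  -0.0644  0.1987] F [ 0.3 -0.2  0.7] w 0.0002 shift [ 0.335  0.073 -0.243] turn [ 0.002 -0.001  0.002]
```

>>> apply_moves --rows '[[[0,0.02,-0.08,0,0,0,1],[0,0.05,-0.16,0,0,0,1],[0,0.073,-0.243,0,0,0,1],[0.1,0.073,-0.243,0,0,0,1],[0.2,0.073,-0.243,0,0,0,1],[0.3,0.073,-0.243,0,0,0,1],[0.335,0.073,-0.243,0,0,0,1],[0.335,0.073,-0.243,0,0,0,1]]]'

```text
time: 2.5
tcp_pos: [0.523, -0.0075, 0.1138]
tcp_rot: [-102.1, 89.8, 158.4]
wrist_force: [0.4, 0.9, -0.3]
gripper_width: -0.0002
```

Run:
```python
from h import *
import cv2
go([.524,-.0075,.084],-9.6)
im=arm.get_image("top")[195:300,230:390]; w=arm.get_image("wrist")
print(arm.camera_model("wrist"))
im=cv2.resize(im,None,fx=3,fy=3,interpolation=cv2.INTER_CUBIC)
s=cv2.resize(arm.get_image("scene")[110:215,165:325],None,fx=3,fy=3,interpolation=cv2.INTER_CUBIC)
cv2.imwrite("pics/m1.png",cv2.hconcat([cv2.vconcat([im[:300],s[:300]]) ,cv2.copyMakeBorder(w[:, 120:440],0,180,0,0,cv2.BORDER_CONSTANT)]))
```

```text
t 2.5 tcp [ 0.523  -0.0075  0.1138] F [ 0.4  0.9 -0.3] w -0.0002 shift [ 0.119  0.005 -0.001] turn [ 0.002 -0.001  0.005]
{'mtx': array([[325.1922621 ,   0.        , 276.82352539],
       [  0.        , 325.1922621 , 214.89655872],
       [  0.        ,   0.        ,   1.        ]]), 'T': array([[ 9.86172625e-01,  1.58016567e-01,  4.99431539e-02,
         5.36647102e-01],
       [-1.65719562e-01,  9.41699310e-01,  2.92812972e-01,
         6.70014487e-02],
       [-7.62132834e-04, -2.97040695e-01,  9.54864517e-01,
         2.89501382e-01],
       [ 0.00000000e+00,  0.00000000e+00,  0.00000000e+00,
         1.00000000e+00]])}
```

View pics/m1.png

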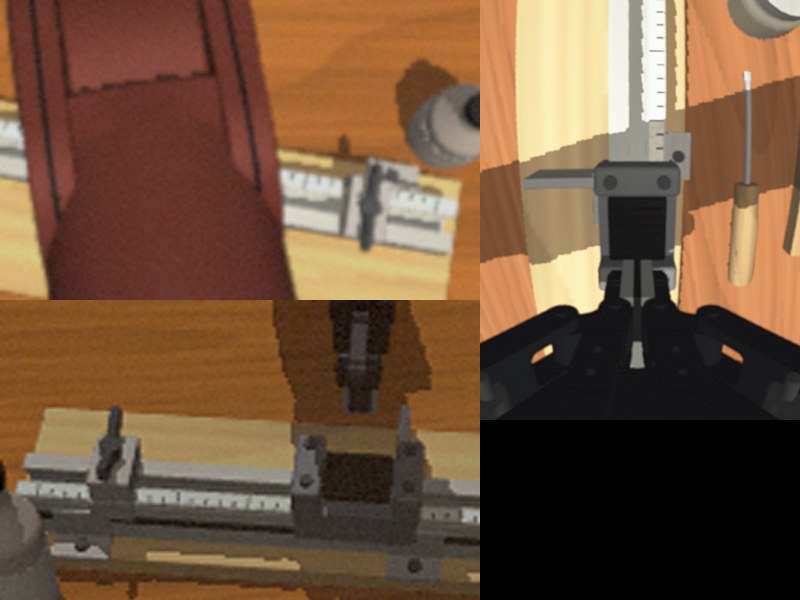

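Wrist view: the shut fingers are centred across the pad, with the far-cheek screws at wrist pixels (250,183) and (303,182). I'll cross-check the carriage position from those.

Run:
```python
from h import *
m=arm.camera_model("wrist");K,T=m["mtx"],m["T"];P=[]
def wp(u,v,z):
    a=np.array([u-K[0,2],v-K[1,2]]);r=np.hypot(*a);th=r/K[0,0];a=a/r*np.sin(th)
    d=T[:3,:3]@np.array([a[0],-a[1],-np.cos(th)]);return T[:3,3]+d*(z-T[2,3])/d[2]
s1,s2=wp(250,183,.088),wp(303,182,.088)
print(s1,s2,"cheek edges",wp(248,197,.088),wp(306,197,.088))
e=np.array([.167,.986,0]);print("mid",(s1+s2)/2-.035*e)
```

```text
[0.5131428  0.02880209 0.088     ] [0.54638125 0.02386961 0.088     ] cheek edges [0.510168   0.02001123 0.088     ] [0.5468544  0.01384495 0.088     ]
mid [ 0.52391702 -0.00817415  0.088     ]
```

>>> apply_moves --rows '[[[0.04,0.004,0,0,0,0,1],[0.08,0.004,0,0,0,0,1],[0.1,0.004,0,0,0,0,1],[0.12,0.004,0,0,0,0,1],[0.135,0.004,0,0,0,0,1],[0.145,0.004,0,0,0,0,1],[0.155,0.004,0,0,0,0,1],[0.155,0.004,0,0,0,0,1]]]'

```text
time: 3.45
tcp_pos: [0.5257, -0.0075, 0.0772]
tcp_rot: [-173.2, 89.9, 87.3]
wrist_force: [0.3, -0.1, 0.1]
gripper_width: -0.0003
```

```bash
python3 -c "
from h import *
go([.524,-.0075,.075],-9.6)
go([.5055,-.1178,.075],-9.6)"
```

```text
t 3.45 tcp [ 0.5257 -0.0075  0.0772] F [ 0.3 -0.1  0.1] w -0.0003 shift [ 0.009 -0.007  0.001] turn [ 0.002 -0.002  0.   ]
t 3.45 tcp [ 0.5257 -0.0075  0.0772] F [ 0.3 -0.1  0.1] w -0.0003 shift [ 0.008 -0.007  0.448] turn [ 0.002 -0.002  0.   ]
```

>>> apply_moves --rows '[[[0.004,0,0,0,0,0,1],[0.008,0,0,0,0,0,1],[0.012,0,0,0,0,0,1],[0.014,0,0,0,0,0,1],[0.016,0,0,0,0,0,1],[0.016,0,0,0,0,0,1],[0.016,0,0,0,0,0,1],[0.016,0,0,0,0,0,1]]]'

```text
time: 4.25
tcp_pos: [0.5256, -0.0075, 0.0732]
tcp_rot: [-170.7, 89.9, 89.8]
wrist_force: [-0.0, 0.2, 0.2]
gripper_width: -0.0001
```

Run:
```python
from h import *
import cv2
w=arm.get_image("wrist")[100:400,130:430]
s=arm.get_image("scene")[100:200,200:300]
cv2.imwrite("pics/m2.png",cv2.hconcat([cv2.resize(x,(400,400),interpolation=cv2.INTER_CUBIC) for x in (w,s)]))
print(arm.get_state())
```

```text
{'time': 4.35, 'joint_positions': array([ 23.16926977,  13.33463308, -30.31574529, 108.49073668,
         7.63583658,  60.15387055, -19.79620075]), 'qvel': array([-0.14928462,  0.00520866,  0.02222182, -0.02813296,  0.10439288,
        0.03283023, -0.05001106]), 'effort': array([-5.58486481e-04, -4.92582142e+01, -4.09843773e+00, -3.58098793e+01,
        8.65280366e-03,  7.22532986e-04,  1.35784621e-04]), 'tcp_pos': array([ 0.52565214, -0.007537  ,  0.07323701]), 'tcp_rot': array([-174.1946934 ,   89.93168676,   86.2936005 ]), 'wrist_force': array([-0.28154301,  0.10930559, -0.81530386]), 'wrist_torque': array([-0.04634699, -0.00220731,  0.01339263]), 'gripper_width': -0.00021094285497658}
```

View pics/m2.png

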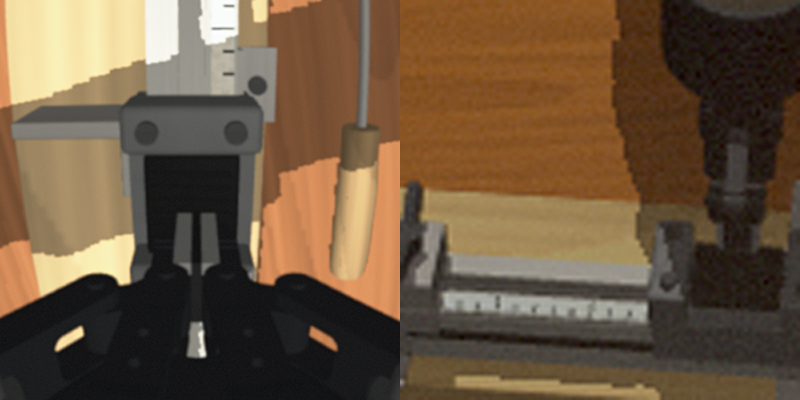

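Run:
```python
from h import *
def pj(n,p):
    m=arm.camera_model(n);K,T=m["mtx"],m["T"];q=T[:3,:3].T@(np.array(p)-T[:3,3]);x,y,z=q[0],-q[1],-q[2]
    if n=="wrist":
        r=np.hypot(x,y);th=np.arctan2(r,z);x,y=x/r*th,y/r*th;z=1
    return K[0,0]*x/z+K[0,2],K[1,1]*y/z+K[1,2]
for n in("scene","wrist"):
    print(n,[(z,np.round(pj(n,[.5257,-.0075,z]),1)) for z in(.0732,.08,.09,.1)],np.round(pj(n,[.524,-.0078,.08]),1))
```

```text
scene [(0.0732, array([283.7, 170.5])), (0.08, array([283.8, 168.4])), (0.09, array([283.9, 165.2])), (0.1, array([284. , 161.9]))] [283.6 167.8]
wrist [(0.0732, array([277.7, 250. ])), (0.08, array([277.7, 254.8])), (0.09, array([277.7, 262.4])), (0.1, array([277.8, 271. ]))] [274.8 255.7]
```

>>> apply_moves --rows '[[[0.002,0,0,0,0,0,1],[0.004,0,0,0,0,0,1],[0.006,0,0,0,0,0,1],[0.008,0,0,0,0,0,1],[0.01,0,0,0,0,0,1],[0.012,0,0,0,0,0,1],[0.012,0,0,0,0,0,1],[0.012,0,0,0,0,0,1]]]'

```text
time: 5.15
tcp_pos: [0.5257, -0.0075, 0.0702]
tcp_rot: [-174.1, 89.9, 86.4]
wrist_force: [-0.2, -0.4, -0.2]
gripper_width: -0.0003
```

>>> apply_moves --rows '[[[0.002,0,0,0,0,0,1],[0.004,0,0,0,0,0,1],[0.006,0,0,0,0,0,1],[0.008,0,0,0,0,0,1],[0.01,0,0,0,0,0,1],[0.012,0,0,0,0,0,1],[0.012,0,0,0,0,0,1],[0.012,0,0,0,0,0,1]]]'

```text
time: 5.95
tcp_pos: [0.5256, -0.0075, 0.0672]
tcp_rot: [-170.4, 89.9, 90.0]
wrist_force: [0.5, -0.2, -0.7]
gripper_width: -0.0004
```

Run:
```python
from h import *
import cv2
w=arm.get_image("wrist")[190:320,215:345]
s=arm.get_image("scene")[125:195,245:315]
f=lambda x:cv2.LUT(cv2.resize(x,(400,400),interpolation=cv2.INTER_CUBIC),(255*(np.arange(256)/255.)**.45).astype(np.uint8))
cv2.imwrite("pics/m3.png",cv2.hconcat([f(w),f(s)]))
```

```text
(no output)
```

View pics/m3.png

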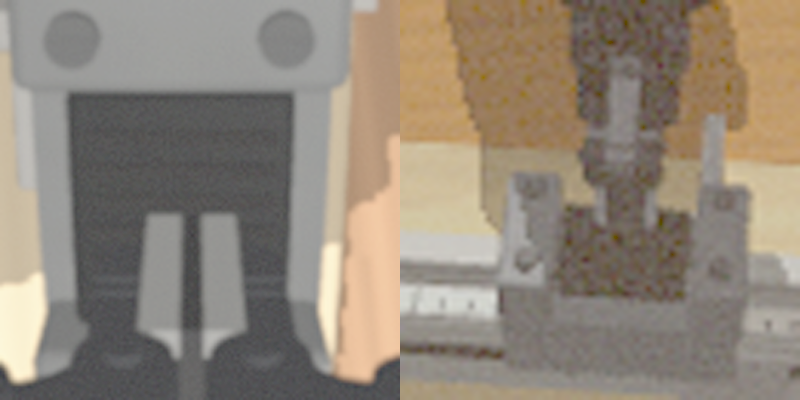

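The wrist and scene views agree: the visible fingertips look about 20–25 mm higher than the TCP reading suggests, and the wrist force is zero, so there is no contact yet. I'll keep lowering in steps shorter than the pad's travel and watch the force.

>>> apply_moves --rows '[[[0.003,0,0,0,0,0,1],[0.006,0,0,0,0,0,1],[0.009,0,0,0,0,0,1],[0.012,0,0,0,0,0,1],[0.015,0,0,0,0,0,1],[0.018,0,0,0,0,0,1],[0.02,0,0,0,0,0,1],[0.02,0,0,0,0,0,1]]]'

```text
time: 6.85
tcp_pos: [0.5256, -0.0075, 0.0622]
tcp_rot: [-166.1, 89.9, 94.4]
wrist_force: [1.1, 0.5, 0.2]
gripper_width: 0.0001
```

>>> apply_moves --rows '[[[0.003,0,0,0,0,0,1],[0.006,0,0,0,0,0,1],[0.009,0,0,0,0,0,1],[0.012,0,0,0,0,0,1],[0.015,0,0,0,0,0,1],[0.018,0,0,0,0,0,1],[0.02,0,0,0,0,0,1],[0.02,0,0,0,0,0,1]]]'

```text
time: 7.65
tcp_pos: [0.5255, -0.0075, 0.0571]
tcp_rot: [-161.7, 89.9, 98.8]
wrist_force: [1.3, -0.2, -0.3]
gripper_width: 0.0001
```

Run:
```python
from h import *
import cv2
w=arm.get_image("wrist")[190:320,215:345]
s=arm.get_image("scene")[125:195,245:315]
f=lambda x:cv2.LUT(cv2.resize(x,(400,400),interpolation=cv2.INTER_CUBIC),(255*(np.arange(256)/255.)**.45).astype(np.uint8))
cv2.imwrite("pics/m4.png",cv2.hconcat([f(w),f(s)]))
```

```text
(no output)
```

View pics/m4.png

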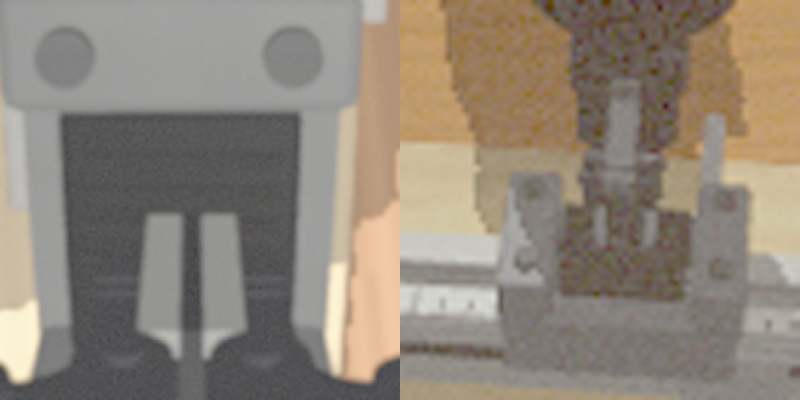

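The tips are still about 10 mm above the pad (scene crop y≈247, contact expected around 268). I'll continue.

>>> apply_moves --rows '[[[0.003,0,0,0,0,0,1],[0.006,0,0,0,0,0,1],[0.009,0,0,0,0,0,1],[0.012,0,0,0,0,0,1],[0.015,0,0,0,0,0,1],[0.018,0,0,0,0,0,1],[0.02,0,0,0,0,0,1],[0.02,0,0,0,0,0,1]]]'

```text
time: 8.55
tcp_pos: [0.5255, -0.0075, 0.0521]
tcp_rot: [-160.0, 89.9, 100.5]
wrist_force: [0.7, -0.2, -0.1]
gripper_width: 0.0004
```

>>> apply_moves --rows '[[[0.003,0,0,0,0,0,1],[0.006,0,0,0,0,0,1],[0.009,0,0,0,0,0,1],[0.012,0,0,0,0,0,1],[0.015,0,0,0,0,0,1],[0.018,0,0,0,0,0,1],[0.02,0,0,0,0,0,1],[0.02,0,0,0,0,0,1]]]'

```text
time: 9.35
tcp_pos: [0.5256, -0.0075, 0.0476]
tcp_rot: [-168.2, 89.9, 92.3]
wrist_force: [-1.8, -0.1, 7.8]
gripper_width: -0.0002
```

Contact at 7.8 N, with the TCP reading 0.0476, so the reported TCP is about 32 mm below the real tip. Now I'll press about 4 mm more.

>>> apply_moves --rows '[[[0.003,0,0,0,0,0,1],[0.006,0,0,0,0,0,1],[0.009,0,0,0,0,0,1],[0.012,0,0,0,0,0,1],[0.015,0,0,0,0,0,1],[0.018,0,0,0,0,0,1],[0.018,0,0,0,0,0,1],[0.018,0,0,0,0,0,1]]]'

```text
time: 10.15
tcp_pos: [0.5257, -0.0075, 0.0438]
tcp_rot: [-172.6, 90.0, 87.9]
wrist_force: [-4.0, 0.0, 9.8]
gripper_width: 0.0002
```

```bash
python3 -c "
from h import *
z=arm.get_state()['tcp_pos'][2]
go([.5076,-.1155,z],-9.6)"
```

```text
t 10.15 tcp [ 0.5257 -0.0075  0.0438] F [-4.   0.   9.8] w 0.0002 shift [-0.     0.     0.438] turn [ 0.002 -0.001  0.   ]
```

>>> apply_moves --rows '[[[0.004,0,0.005,0,0,0,1],[0.004,0,0.015,0,0,0,1],[0.004,0,0.03,0,0,0,1],[0.004,0,0.045,0,0,0,1],[0.004,0,0.06,0,0,0,1],[0.004,0,0.075,0,0,0,1],[0.004,0,0.09,0,0,0,1],[0.004,0,0.1,0,0,0,1]]]'

```text
time: 10.95
tcp_pos: [0.5217, -0.0318, 0.0436]
tcp_rot: [164.6, 89.9, 65.1]
wrist_force: [-4.5, 2.3, 10.4]
gripper_width: -0.0001
```

Run:
```python
from h import *
import cv2
z=arm.get_state()['tcp_pos'][2]
go([.5076,-.1155,z],-9.6)
w=arm.get_image("wrist")[190:320,215:345]
s=arm.get_image("scene")[125:195,205:315]
f=lambda x,n:cv2.LUT(cv2.resize(x,(n,400),interpolation=cv2.INTER_CUBIC),(255*(np.arange(256)/255.)**.45).astype(np.uint8))
cv2.imwrite("pics/m5.png",cv2.hconcat([f(w,400)[:, 200:] if 0 else f(w,400)[:, :380],f(s,420)]))
```

```text
t 10.95 tcp [ 0.5217 -0.0318  0.0436] F [-4.5  2.3 10.4] w -0.0001 shift [-0.    -0.     0.339] turn [ 0.002 -0.001 -0.   ]
```

View pics/m5.png

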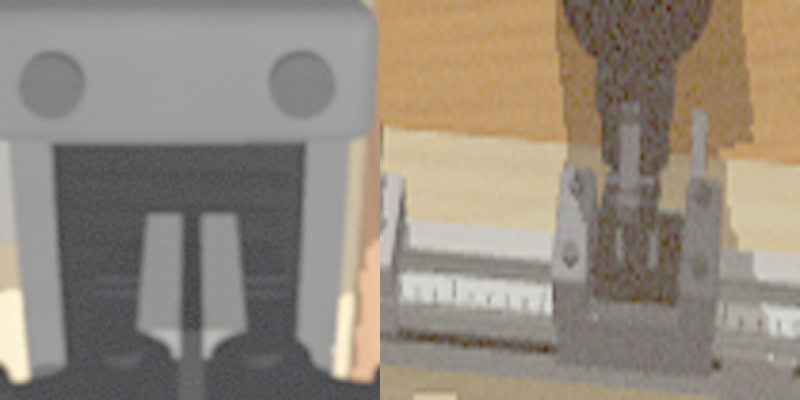

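The carriage travels with the finger at about 2.3 N, with the pad held at about 10 N. I'll continue.

>>> apply_moves --rows '[[[0.003,0,0.015,0,0,0,1],[0.003,0,0.035,0,0,0,1],[0.003,0,0.055,0,0,0,1],[0.003,0,0.075,0,0,0,1],[0.003,0,0.095,0,0,0,1],[0.003,0,0.115,0,0,0,1],[0.003,0,0.13,0,0,0,1],[0.003,0,0.14,0,0,0,1]]]'

```text
time: 11.85
tcp_pos: [0.5159, -0.0665, 0.0436]
tcp_rot: [149.3, 90.0, 49.8]
wrist_force: [-4.0, 2.2, 9.6]
gripper_width: -0.0004
```

>>> apply_moves --rows '[[[0.003,0,0.015,0,0,0,1],[0.003,0,0.03,0,0,0,1],[0.003,0,0.045,0,0,0,1],[0.003,0,0.06,0,0,0,1],[0.003,0,0.075,0,0,0,1],[0.003,0,0.09,0,0,0,1],[0.003,0,0.1,0,0,0,1],[0.003,0,0.11,0,0,0,1]]]'

```text
time: 12.65
tcp_pos: [0.5114, -0.0933, 0.0436]
tcp_rot: [147.6, 90.0, 48.1]
wrist_force: [-4.5, 1.6, 9.7]
gripper_width: 0.0001
```

Run:
```python
from h import *
z=arm.get_state()['tcp_pos'][2]
go([.5076,-.1155,z],-9.6)
```

```text
t 12.65 tcp [ 0.5114 -0.0933  0.0436] F [-4.5  1.6  9.7] w 0.0001 shift [-0.    -0.001  0.09 ] turn [ 0.002 -0.001 -0.001]
```

>>> apply_moves --rows '[[[0.003,0,0.008,0,0,0,1],[0.003,0,0.016,0,0,0,1],[0.003,0,0.024,0,0,0,1],[0.003,0,0.032,0,0,0,1],[0.003,0,0.04,0,0,0,1],[0.003,0,0.048,0,0,0,1],[0.003,0,0.056,0,0,0,1],[0.003,0,0.06,0,0,0,1]]]'

```text
time: 13.45
tcp_pos: [0.5091, -0.1079, 0.0436]
tcp_rot: [143.3, 89.9, 43.8]
wrist_force: [-4.8, 2.6, 10.4]
gripper_width: 0.0003
```

>>> apply_moves --rows '[[[0.003,0,0.003,0,0,0,1],[0.003,0,0.006,0,0,0,1],[0.003,0,0.009,0,0,0,1],[0.003,0,0.012,0,0,0,1],[0.003,0,0.015,0,0,0,1],[0.003,0,0.018,0,0,0,1],[0.003,0,0.021,0,0,0,1],[0.003,0,0.024,0,0,0,1]]]'

```text
time: 14.25
tcp_pos: [0.5081, -0.1135, 0.0437]
tcp_rot: [143.2, 89.9, 43.7]
wrist_force: [-4.3, 1.7, 10.8]
gripper_width: -0.0004
```

>>> apply_moves --rows '[[[0.003,0,0.003,0,0,0,1],[0.003,0,0.006,0,0,0,1],[0.003,0,0.009,0,0,0,1],[0.003,0,0.012,0,0,0,1],[0.003,0,0.014,0,0,0,1],[0.003,0,0.016,0,0,0,1],[0.003,0,0.018,0,0,0,1],[0.003,0,0.02,0,0,0,1]]]'

```text
time: 15.05
tcp_pos: [0.5074, -0.118, 0.0437]
tcp_rot: [145.0, 89.9, 45.6]
wrist_force: [-3.8, 1.2, 10.7]
gripper_width: -0.0
```

>>> apply_moves --rows '[[[0.003,0,0.002,0,0,0,1],[0.003,0,0.004,0,0,0,1],[0.003,0,0.006,0,0,0,1],[0.003,0,0.008,0,0,0,1],[0.003,0,0.01,0,0,0,1],[0.003,0,0.012,0,0,0,1],[0.003,0,0.014,0,0,0,1],[0.003,0,0.016,0,0,0,1]]]'

```text
time: 15.85
tcp_pos: [0.5075, -0.1198, 0.0438]
tcp_rot: [152.3, 89.8, 52.9]
wrist_force: [-2.5, 7.7, 10.4]
gripper_width: 0.0
```

Along-rail force rose to 7.7 N and the motion stopped, so the carriage is at the stop. I'll lift off while keeping a slight push.

>>> apply_moves --rows '[[[0,0,0.004,0,0,0,1],[-0.006,0,0.004,0,0,0,1],[-0.014,0,0.003,0,0,0,1],[-0.024,0,0.002,0,0,0,1],[-0.05,0,0,0,0,0,1],[-0.12,0,0,0,0,0,1],[-0.25,0,0,0,0,0,1],[-0.4,0,0,0,0,0,1]]]'

```text
time: 16.65
tcp_pos: [0.5064, -0.1199, 0.1442]
tcp_rot: [-168.2, 89.8, 92.5]
wrist_force: [0.3, 0.2, 0.4]
gripper_width: -0.0004
```

>>> apply_moves --rows '[[[-0.15,0,0,0,0,0,1],[-0.3,0,0,0,0,0,1],[-0.3,0,-0.15,0,0,0,1],[-0.3,0,-0.3,0,0,0,1],[-0.3,0,-0.45,0,0,0,1],[-0.3,0,-0.6,0,0,0,1],[-0.3,0,-0.7,0,0,0,1],[-0.3,0,-0.7,0,0,0,1]]]'

```text
time: 17.45
tcp_pos: [0.5349, 0.057, 0.2202]
tcp_rot: [-174.8, 89.7, 86.2]
wrist_force: [-0.0, 0.3, 0.6]
gripper_width: 0.0001
```

Run:
```python
from h import *
import cv2
f=lambda x:cv2.resize(x,(640,300),interpolation=cv2.INTER_CUBIC)
cv2.imwrite("pics/m6.png",cv2.vconcat([f(arm.get_image("top")[220:295,250:410]),f(arm.get_image("scene")[140:215,165:325])]))
print(arm.get_state()["tcp_pos"],arm.get_state()["wrist_force"])
```

```text
[0.53489009 0.05258525 0.2198329 ] [ 0.73643504  0.11265461 -0.03860353]
```

View pics/m6.png

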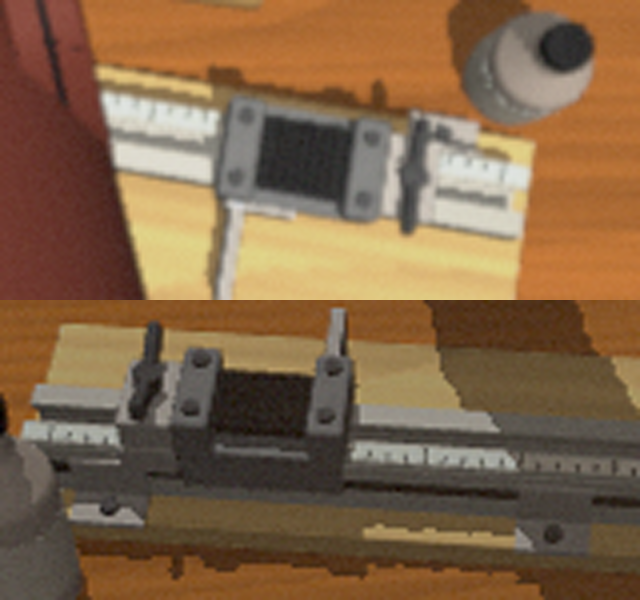

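Both views show the carriage housing butted against the wing-stop block with no gap, the pad up and the bottle in place. The arm is clear and the force is about 0. One last number, then I'll hand in.

Run:
```python
from h import *
c=np.mean([at("top",250+x/4,220+y/4,.088) for x,y in[(246,117),(236,177),(373,139),(363,200)]],0)
w=at("top",353,263.5,.1)
print(c,"travel",np.dot(c[:2]-[.524,-.0084],[-.167,-.986]),"gap to wing",np.dot(c[:2]-[.4953,-.1765],[.167,.986]))
print(arm.hand_in())
```

```text
[ 0.50445515 -0.11981814  0.088     ] travel 0.11312227406107374 gap to wing 0.05741722593892625
the job is handed in; nothing more can be done
None
```

The carriage now stands against the stop with the wing screw, its brake on, and the job is handed in at about 17.6 s. With the fingers shut I pressed the thumb pad to about 10 N. Keeping it pressed, I pushed the carriage about 113 mm along the rail, using about 2 N. At the stop the along-rail force rose to 7.7 N; I then let the pad up and lifted clear.

**Last checks:**
- **Contact:** both camera views show the carriage against the stop with no visible gap.
- **Position:** the carriage middle measures 57 mm from the wing screw, against 60 mm nominal. That is roughly within the camera calibration and my pixel reading.
- **Clearance:** the pad is up and the wrist force was about 0 N. The glue bottle looked undisturbed in the last pictures. I did not look again at the jar, screwdriver or offcut, but the shut fingers stayed well clear of them.

**What disagreed:** the pad was first touched when the TCP height read about 48 mm, not the expected 80 mm. The pictures also showed the fingertips well above the reported TCP. I therefore lowered the tool in steps of 5 mm or less until the force showed contact.

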